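# Comb the punch blanks into their tray

## Robot

A 6-joint arm with a two-finger parallel gripper is mounted at the origin on the work surface. World frame = base frame: x ahead of the robot, y to its left, z up, the work surface at z = 0. Lengths are in mm, angles in rad, forces in N, time in s.
With the tool pointing down it reaches from about 325 to 900 mm from the base axis. Payload 6.1 kg.
Tool frame: the origin (TCP) lies at the very end of the fingers, on their centre line; the grasp point (between the pads) lies 19 mm behind it; z points along the fingers, y is the direction in which the jaws open and shut (so a half turn about z gives the same grasp; the last joint's range is limited). The gripper opens to 87 mm and grips with 3 to 60 N. Pads are 19 mm wide; open, the fingers measure 117 mm over their backs; the gripper's body (75 mm by 190 mm) begins 51 mm behind the grasp point.
Start: joints at [1.011, 0.22, 1.526, -0, 1.395, -0.126], TCP at [262.699, 567.102, 222.538] pointing down, gripper open.
Joint ranges: [-2.98, 2.98], [-0.91, 2.08], [0.09, 2.57], [-1.24, 4.39], [0.2, 2.65], [-2.68, 2.68]. Speed limits (rad/s): [2.57, 2.57, 3.01, 3.14, 3.14, 3.14].

## Interface

Orientations are given as a rotation vector (axis times angle).
In Python, from workcell import reach, movel, movej, command_gripper, dwell, solve_ik, get_state, snapshot, MotionError, hand_in, regions_of, tip_of gives the robot as it stands. Calls block until the motion is done:
- reach(position, orientation): joint-space move of the TCP to a pose.
- movel(position, rate=150, orientation=None): straight line of the TCP; orientation=None keeps the orientation; rate is the mean speed in mm/s.
- movej(angles): joint-space move.
- command_gripper(opening, grip_force=None): finger opening in mm; grip_force is the grip in N (None keeps the last); returns when the fingers have stopped.
- dwell(seconds).
- solve_ik(position, orientation): joint angles nearest the present ones, or None.
- get_state(): the state.
- snapshot(name): name is "side" or "top" or "wrist"; returns a dict with "frame" (384x512x3 uint8, blue, green, red), "K" (3x3 intrinsics, pixels), "k1" (the pictures are not rectified: a ray, as slopes to the right and down, at radius r is drawn at 1 + k1 r^2 times it, then the intrinsics apply), "extrinsics" (4x4, takes a point from world to camera coordinates); the wrist camera has in their place "hand_eye" (4x4, takes a point from camera to tool coordinates, whose origin is the TCP and whose axes are the flange's). Camera axes: x right, y down, z forward; pixel columns grow to the right and rows downward; lengths in mm; the calibration is good to about 2 mm. A picture is of the moment at which its call begins: read the wrist's pose just before it. There is no depth.
A pose or a line that the arm cannot do raises MotionError and nothing moves.
- hand_in(): hands the job in, once; it reports no verdict.
Trained networks look in the newest picture that a camera, given by its name, has taken for a name from the list of things; names that differ only in an ending like _2 or _b are one class to them, and where a whole thing is asked for, a point or a joint stands for the part that bears it (a point fixed in the world has none). Each returns a list of dicts, best first, with "confidence" (0 to 1); they miss things now and then, are a little off and sometimes report something else, mostly with a low value. They report only what shows in the picture. A call takes as long as a camera call. They do not tell look-alikes from the thing itself.
- regions_of(query, camera): "pixels" (384x512 bool, what is visible of it).
- tip_of(query, camera): "position" ([x, y, z] in mm, in world coordinates, good to about 4 mm: a listed point, or the origin of a listed thing).
The state is a dict: "time": time; "q": joint angles; "dq": joint speeds; "joint_efforts": joint torques, N m; "eef_pos": TCP position; "eef_rot": TCP orientation; "force": force on the tool from outside, world axes, zero at the start; "ft_torque": the same for the moment, N m; "finger_gap": finger opening in mm.
Only numpy, scipy, OpenCV 4.12 (cv2) and the standard library are available. Lean on these libraries where they do the work, as an engineer would, in place of code of your own. Each camera call takes 0.05 s, during which the arm holds its last target. There are 200 camera calls.

## Task

Take the hand rake from its steel block, set its teeth on the flat strip of the orange tray bed and comb along the tray, straight across the grooves to the far wall, with the teeth kept lightly on the bed all the way (a few newtons, never more than 12 N against the tray), until each of the four steel rods lies parallel in a groove of its own. Then stand the rake back upright on the middle of its steel block; move the rods with the rake only, never the fingers, and leave the canister, tin and graver where they are.

Things in the scene. Friction and masses are not known exactly. Their poses are not given: they have to be found in the camera images.
- tray: Fixed wooden frame 118 x 210 x 45 mm (x, y, z) holding an orange grooved bed; origin at the centre of its underside on the bench. Walls 8 mm thick, 45 mm high; clear inside 102 mm along x, 194 mm along y. Grooves run along the tray's x; comb along its +y. A rod in a groove lies below the ridge tops, so the rake passes over it; one pushed straight across drops into the next free groove.
- bed_top (a point): Point on the tray frame at its centre, 34 mm above the bench: where the ridge tops stand at mid length, within 1 mm. The bed floats on springs (7 N per mm pressed, 8 mm travel) and has a stiff, unmeasured lean about the tray's x, up to 0.035 rad either way, new each time: its top slopes up or down along y, by up to 3.4 mm at the ends, so follow it by feel.
- strip (a point): Point on the tray frame, 34 mm above the bench, at the middle of the flat landing strip where combing starts (tray y = -74 mm). The strip is level with the ridges (give or take the lean), free of rods, and runs from the -y wall (inner face y = -97 mm) to y = -52 mm.
- last_groove (a point): Point on the tray frame, 34 mm above the bench, over the last groove's centre line (tray y = 90.5 mm), beside the +y wall (inner face y = 97 mm). There are 9 grooves, 12 mm wide, 10 mm deep, 17 mm apart with 5 mm round-topped ridges between, the first at tray y = -45.5 mm. The stroke ends with the teeth's front close to this wall (rake centre at y about 76 mm).
- rod1_center (a point): Centre of a loose round steel rod, 8 mm thick, 84 mm long along its x, about 33 g. The rods start lying askew over the ridges (25 to 38 degrees from the groove direction).
- rod2_center (a point): Centre of the second such rod.
- rod3_center (a point): Centre of the third such rod.
- rod4_center (a point): Centre of the fourth such rod.
- rake_handle (a point): Grip point of the loose rake (0.14 to 0.24 kg), in the middle of its upright wooden handle, 76 mm above the tooth tips. The handle is 34 mm along the rake's x, 24 mm along its y, and spans 34 to 100 mm above the tips; grip it across the 24 mm. The steel head below it is 92 mm along x, 32 mm along y, 22 to 34 mm above the tips. It stands by itself on its teeth.
- rake_tips (a point): Centre of the rake's tooth tips (its underside), rake's axes, z up. Eight teeth, 5 mm wide with 7 mm gaps, in a row of 89 mm along x; each is 32 mm long along y and 22 mm tall, with ends rounded (6 mm) at the bottom, long enough to bridge a groove. To comb, the rake's x lies along the tray's x (either way round).
- block: Fixed steel bench block, 60 x 120 x 14 mm (x, y, z), origin at the centre of its underside; the rake stands on its top, with the row of teeth along the block's long (y) side.
- canister: Bystander: clear jar with black cap, 48 mm across, 100 mm tall, origin under its centre.
- tin: Bystander: flat round metal tin, 60 mm across, 22 mm high, origin under its centre.
- graver: Bystander: graver with wooden handle lying on the bench, about 130 mm long along x, 26 mm high, origin at its underside near the joint of blade and handle.
Not all that is in view belongs to the job. Leave any red look-alike of the part that bears rod3_center alone.

How it is judged (in metres and radians):
On the way, in this order (a step that is already met when the one before it is completed fails the run):
1. rake's teeth set down on the flat landing strip, touching the bed (contact force between rake and tray above 0.7 N and y of rake_tips in the frame of tray between -0.095 and -0.057 m and x of rake_tips in the frame of tray between -0.02 and 0.02 m), for 0.2 s.
2. teeth touching the bed as the rake passes the first third of the grooves (contact force between rake and tray above 0.7 N and y of rake_tips in the frame of tray between -0.03 and -0.005 m and x of rake_tips in the frame of tray between -0.02 and 0.02 m), for 0.1 s.
3. teeth touching the bed as the rake passes the second third (contact force between rake and tray above 0.7 N and y of rake_tips in the frame of tray between 0.02 and 0.045 m and x of rake_tips in the frame of tray between -0.02 and 0.02 m), for 0.1 s.
4. teeth touching the bed as the rake comes up to the far wall (contact force between rake and tray above 0.7 N and y of rake_tips in the frame of tray between 0.064 and 0.092 m and x of rake_tips in the frame of tray between -0.02 and 0.02 m), for 0.1 s.
At the end, for the whole second after the job is handed in: All four rods lie down in grooves (centres under 33 mm above the bench, within 4 degrees of parallel to the grooves); the rake stands upright (within 4.5 degrees), at rest and released, on its steel block, its centre within 30 mm of the block's centre (z of each of rod1_center, rod2_center, rod3_center, rod4_center in the frame of tray below 0.033 m and angle between the x axis of each of rod1_center, rod2_center, rod3_center, rod4_center and the x axis of tray, either way round below 0.07 rad and horizontal distance between each of rod1_center, rod2_center, rod3_center, rod4_center and tray below 0.105 m and linear speed of rake below 0.01 m/s and angle between rake_tips's own z axis and vertical below 0.08 rad and z of rake_tips in the frame of block between 0.01 and 0.018 m and horizontal distance between rake_tips and block below 0.03 m); the robot touches nothing.
It fails at once if rake pressed or knocked against the tray with more than 12 N (contact force between rake and tray above 12 N).
It fails at once if a rod touched with the fingers (contact force between the fingers and rod1 above 0.5 N or contact force between the fingers and rod2 above 0.5 N or contact force between the fingers and rod3 above 0.5 N or contact force between the fingers and rod4 above 0.5 N).
It fails at once if the canister, tin or graver moved more than 20 mm (distance of any of canister, tin, graver from where it was at the start of the episode above 0.02 m).
It also fails if it takes over 72 s, if anything falls off the work surface, if the arm or the gripper's body presses on something with over 40 N, if the wrist force passes 120 N, or if a joint passes its speed limit or range.

## Working session

There is one attempt and no reset: what is moved stays moved. The work goes in short steps, each a Python script; the robot and the scene stay as the last script left them, time stands still between calls to the robot, and variables do not carry over. Pictures are saved under pics/ and viewed, about 8 in all and at most 12, crops included, and the job is handed in when it is done.

```bash
ls; mkdir -p pics; python3 - <<'E'
from workcell import *
import cv2,numpy as np
s=get_state();print(s)
for c in("top","side"):
    d=snapshot(c);cv2.imwrite(f"pics/{c}0.png",d["frame"])
    print(c,np.round(d["K"],1).tolist(),d["k1"],np.round(d["extrinsics"],3).tolist())
    for n in["tray","bed_top","strip","last_groove","rod1_center","rake_handle","rake_tips","block","canister","tin","graver"]:
        for r in tip_of(n,c)[:6]: print(n,np.round(r["position"],1),round(r["confidence"],2))
print(get_state()["time"])
a=cv2.imread("pics/top0.png")
E
```

```text
pics
{'time': 0.0, 'q': array([ 1.01088932e+00,  2.21231116e-01,  1.52761234e+00, -4.30356890e-05,
        1.39469031e+00, -1.26140660e-01]), 'dq': array([-0.00083231,  0.00101198,  0.00050956, -0.00040521, -0.00022126,
        0.00068835]), 'joint_efforts': array([ 2.06454853e-03, -4.94622874e+01, -3.87377107e+01,  7.00901379e-02,
        5.71827265e-02, -6.51527762e-05]), 'eef_pos': array([262.38943237, 566.56944193, 221.43351497]), 'eef_rot': array([-6.75885663e-01, -3.06739687e+00,  2.89327078e-03]), 'force': array([-0.72314017, -0.13515395, -0.56969789]), 'ft_torque': array([-0.00852727, -0.00477848, -0.0111954 ]), 'finger_gap': 86.64677027301191}
top [[454.6, 0.0, 252.6], [0.0, 454.6, 184.9], [0.0, 0.0, 1.0]] -0.04994815109608992 [[0.028, -0.999, -0.016, 4.355], [-0.997, -0.027, -0.076, 590.599], [0.076, 0.018, -0.997, 1008.391], [0.0, 0.0, 0.0, 1.0]]
tray [ 544.3 -142.    -0.6] 0.87
bed_top [ 541.8 -148.2   37.1] 0.64
strip [ 555.7 -217.8   31. ] 0.66
strip [753.5 -58.   -3.5] 0.24
last_groove [519.7 -53.1  35.9] 0.8
last_groove [7.433e+02 2.561e+02 4.000e-01] 0.73
last_groove
[... 393 characters left out ...]
.21
graver [ 756.5 -219.     1.5] 0.61
side [[381.0, 0.0, 260.4], [0.0, 381.0, 196.8], [0.0, 0.0, 1.0]] 0.04122927522995359 [[0.937, -0.349, 0.014, -543.526], [-0.187, -0.535, -0.824, 199.802], [0.295, 0.769, -0.567, 751.547], [0.0, 0.0, 0.0, 1.0]]
tray [ 541.8 -145.5   -2.5] 0.89
tray [ 537.6 -131.1   33.3] 0.48
bed_top [ 542.3 -143.6   34.5] 0.81
bed_top [547.9 159.2  90.9] 0.2
strip [ 559.8 -221.2   35.2] 0.71
last_groove [517.4 -54.4  31.7] 0.57
rod1_center [546.2 158.8  14.3] 0.64
rod1_center [ 543.6 -160.9   33.9] 0.48
rake_handle [545.9 158.2  90.2] 0.8
rake_tips [545.2 160.3  14.9] 0.71
block [555.1 153.2  -1.9] 0.58
tin [755.5 -56.6   2.9] 0.76
graver [ 758.5 -220.9    0.9] 0.68
1.2
```

```bash
python3 - <<'E'
import cv2
a=cv2.imread("pics/top0.png");print(a.shape)
cv2.imwrite("pics/top0b.png",cv2.resize(a,(768,576),interpolation=cv2.INTER_CUBIC))
c=a[110:380,150:400]
E
```

```text
(384, 512, 3)
```

View pics/top0.png

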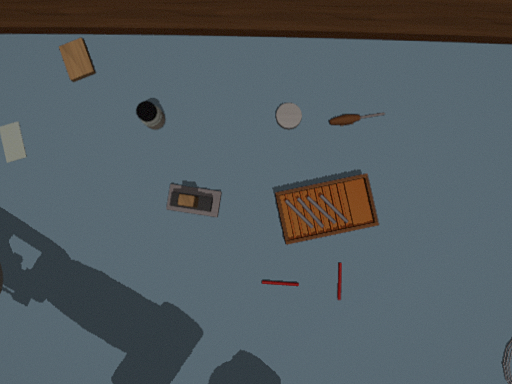

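View pics/side0.png

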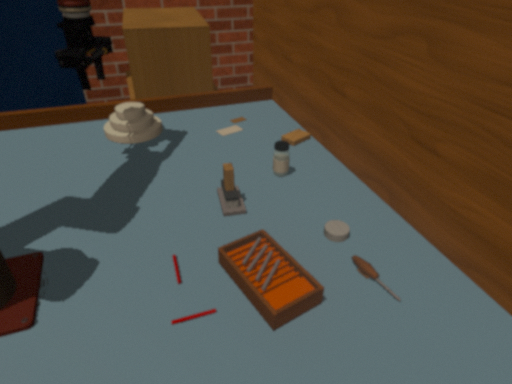

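```bash
cat > h.py <<'E'
from workcell import *
import cv2,numpy as np
from scipy.spatial.transform import Rotation as R
def down(yaw):  # tool z down, tool y (jaws) along world direction yaw
    y=np.array([np.cos(yaw),np.sin(yaw),0]);z=np.array([0,0,-1.])
    return R.from_matrix(np.c_[np.cross(y,z),y,z]).as_rotvec()
def snap(c):
    s=get_state();d=snapshot(c)
    if c=="wrist":
        T=np.eye(4);T[:3,:3]=R.from_rotvec(s["eef_rot"]).as_matrix();T[:3,3]=s["eef_pos"]
        d["cw"]=T@d["hand_eye"]
    else: d["cw"]=np.linalg.inv(d["extrinsics"])
    return d
def ray(d,uv):
    uv=np.atleast_2d(uv).astype(float).reshape(-1,1,2)
    n=cv2.undistortPoints(uv,d["K"],np.array([d["k1"],0,0,0,0.])).reshape(-1,2)
    return np.c_[n,np.ones(len(n))]@d["cw"][:3,:3].T
def onz(d,uv,z):
    r=ray(d,uv);o=d["cw"][:3,3];return (o+r*((z-o[2])/r[:,2])[:,None])[:,:2]
def quad(d,mask,z):
    """Rectangle round a mask laid on plane z: centre, size, long-side angle (deg)"""
    c=max(cv2.findContours(mask.astype(np.uint8),0,2)[0],key=cv2.contourArea).reshape(-1,2)
    return cv2.minAreaRect(onz(d,c,z).astype(np.float32))
E
python3 - <<'E'
from h import *
y0=R.from_rotvec(get_state()["eef_rot"]).as_matrix()[:,1];print("jaw",y0, )
t=snapshot("top")
d=snap("wrist");print(np.round(d["hand_eye"],3).tolist(),np.round(d["K"],1).tolist())
d=snap("top")
for n,z in(("tray",45),("block",14)):
    print(n,quad(d,regions_of(n,"top")[0]["pixels"],z))
for y in (0,np.pi):
    for p in ([548,156,260],[545,-144,280]): print(y,solve_ik(p,down(y+.1)))
E
```

```text
jaw [ 4.20369296e-01  9.07353103e-01 -4.40609651e-05]
[[0.001, -0.962, -0.272, 74.164], [1.0, 0.001, 0.001, -0.386], [-0.0, -0.272, 0.962, -161.823], [0.0, 0.0, 0.0, 1.0]] [[281.6, 0.0, 254.4], [0.0, 281.6, 195.3], [0.0, 0.0, 1.0]]
tray ((541.0460205078125, -144.00076293945312), (118.12649536132812, 211.97470092773438), 13.50009822845459)
block ((552.5028686523438, 153.34619140625), (124.66595458984375, 62.618736267089844), 82.86944580078125)
0 [ 1.38944069e-01  6.60770695e-02  1.62760436e+00 -4.44089210e-16
  1.44791122e+00  3.89440689e-02]
0 [-3.98207906e-01  4.15587475e-02  1.61603609e+00 -4.44089210e-16
  1.48399781e+00 -4.98207906e-01]
3.141592653589793 None
3.141592653589793 [-3.98207906e-01  4.15587475e-02  1.61603609e+00 -8.88178420e-16
  1.48399781e+00  2.64338475e+00]
```

```bash
python3 - <<'E'
from h import *
by=np.radians(-7.1)
reach([548,140,240],down(by))
d=snap("wrist");cv2.imwrite("pics/w_rake.png",d["frame"])
r=regions_of("rake_handle","wrist");print([ (x["confidence"],x["pixels"].sum()) for x in r[:3]])
m=r[0]["pixels"];print("handle",[quad(d,m,z) for z in(14,48,114)])
r=regions_of("block","wrist");print("block",quad(d,r[0]["pixels"],14),r[0]["confidence"])
for n in("rake_handle","rake_tips","block"): print(n,[(np.round(x["position"],1),x["confidence"]) for x in tip_of(n,"wrist")[:2]])
np.savez("w_rake",**{k:d[k] for k in("K","k1","cw")})
print(get_state()["time"],get_state()["eef_pos"])
E
```

```text
[(0.9, np.int64(1801))]
handle [((548.122314453125, 151.16006469726562), (99.77332305908203, 35.18986511230469), 82.32814025878906), ((548.9158935546875, 156.70713806152344), (91.02545928955078, 32.10452651977539), 82.32815551757812), ((550.4564208984375, 167.47503662109375), (74.04443359375, 26.115333557128906), 82.32813262939453)]
block ((551.947265625, 156.95098876953125), (120.8609848022461, 62.03492736816406), 83.04132843017578) 0.92
rake_handle [(array([549. , 157.3,  90.7]), 0.98)]
rake_tips [(array([549.4, 156.9,  20. ]), 0.89), (array([521.7, -58.8,  31. ]), 0.23)]
block [(array([ 5.548e+02,  1.548e+02, -4.000e-01]), 0.66)]
3.6167 [547.87290453 140.57834959 239.97510499]
```

View pics/w_rake.png

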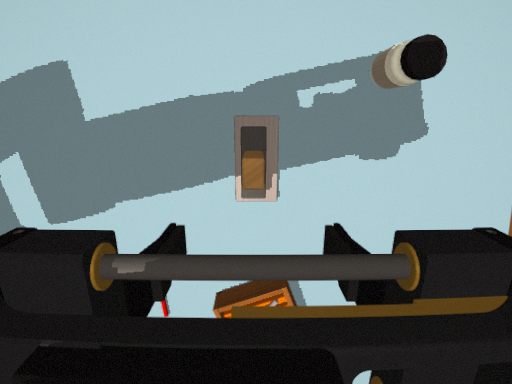

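```bash
python3 - <<'E'
from h import *
ty=np.radians(13.5);ux=np.array([np.cos(ty),np.sin(ty)])
p=np.array([541,-144])-30*ux
reach([*p,260],down(ty-np.pi/2))
d=snap("wrist");cv2.imwrite("pics/w_tray.png",d["frame"])
r=regions_of("tray","wrist");m=r[0]["pixels"];print(r[0]["confidence"],[quad(d,m,z) for z in(0,45)])
for n in("tray","bed_top","strip","last_groove","rod1_center"): print(n,[(np.round(x["position"],1),round(x["confidence"],2)) for x in tip_of(n,"wrist")[:4]])
h=m.any(0).nonzero()[0];v=m.any(1).nonzero()[0];print(h[[0,-1]],v[[0,-1]])
np.savez("w_tray",**{k:d[k] for k in("K","k1","cw")},m=m)
print(get_state()["time"],get_state()["eef_pos"])
E
```

```text
0.59 [((536.0442504882812, -145.73309326171875), (134.2703857421875, 237.07638549804688), 13.657760620117188), ((541.2518310546875, -144.4098663330078), (119.94474029541016, 211.78213500976562), 13.657774925231934)]
tray [(array([ 536.2, -143.6,   -0.7]), 0.76)]
bed_top [(array([ 541.2, -145.1,   37.7]), 0.8)]
strip [(array([ 556.4, -211.7,   36.1]), 0.86), (array([ 533.3, -102.6,   38. ]), 0.28)]
last_groove [(array([521.3, -57.2,  32.6]), 0.75)]
rod1_center [(array([ 542.6, -161.6,   35.7]), 0.81)]
[175 336] [104 194]
5.1 [ 512.02569636 -150.29662653  259.91967006]
```

View pics/w_tray.png

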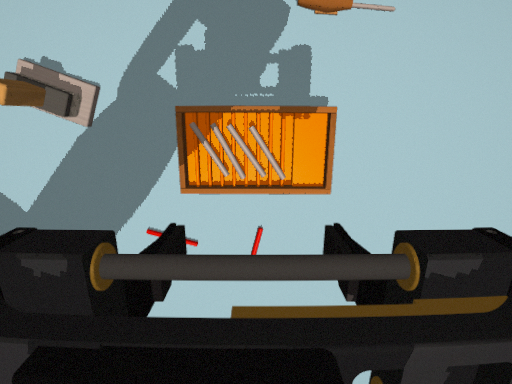

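```bash
python3 - <<'E'
from h import *
o=down(np.radians(-7.7))
reach([549,157,150],o);movel([549,157,71],rate=100)
print(get_state()["force"]);command_gripper(20,40)
s=get_state();print(s["finger_gap"],s["eef_pos"],s["force"],s["ft_torque"])
movel([549,157,75],rate=30);s=get_state();print(s["eef_pos"],s["force"],s["ft_torque"])
movel([549,157,160],rate=100)
ty=np.radians(13.6);ux=np.array([np.cos(ty),np.sin(ty)]);uy=np.array([-ux[1],ux[0]])
p=np.array([541.1,-144.2])-74*uy
reach([*p,150],down(ty-np.pi/2));dwell(.3)
F=[]
for _ in range(8):
    s=get_state();F.append(s["force"]);dwell(.03)
print(p,s["eef_pos"],np.mean(F,0),np.std(F,0),s["ft_torque"],s["finger_gap"],s["time"])
d=snap("wrist");cv2.imwrite("pics/w_held.png",d["frame"])
d=snap("side");cv2.imwrite("pics/s_held.png",d["frame"])
E
```

```text
[-0.02347347 -0.30674025  0.55152718]
23.734941897488074 [548.96199835 157.00076854  70.97048422] [-0.06557327 -0.06125295 -0.75349886] [0.0181949  0.05884277 0.01725412]
[549.098867   156.9919815   75.14785131] [-0.18043974  0.16376433 -1.74213266] [-0.04768503  0.07970348  0.00013544]
[ 558.50051637 -216.12511404] [ 558.55784932 -215.96950074  150.02658255] [-0.08215515  0.07319831 -1.85068027] [0.34323125 0.51910497 0.3527324 ] [-0.04934809  0.17825973 -0.03134209] 23.428914184475914 11.5667
```

View pics/w_held.png

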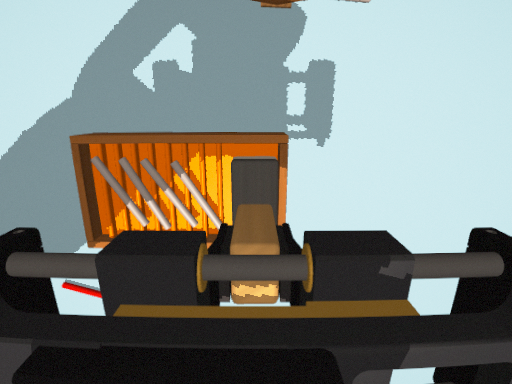

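```bash
cat >> h.py <<'E'
TY=np.radians(13.6);UX=np.array([np.cos(TY),np.sin(TY)]);UY=np.array([-UX[1],UX[0]]);TC=np.array([541.1,-144.2])
F0=np.array([-0.08,0.07,-1.85])
def xyz(y,z,x=0): return [*(TC+x*UX+y*UY),z]
def force(n=4,dt=.02):
    """mean outside force in tray axes, rake weight removed"""
    f=[]
    for _ in range(n): f.append(get_state()["force"]);dwell(dt)
    f=np.mean(f,0)-F0;return np.array([f[:2]@UX,f[:2]@UY,f[2]])
E
python3 - <<'E'
from h import *
movel(xyz(-74,98),rate=60,orientation=down(TY-np.pi/2));dwell(.2)
print(get_state()["time"],force(8))
z=98
while z>86:
    z-=.3;movel(xyz(-74,z),rate=10);f=force(5)
    if f[2]>1 or z<95 and z*10%15<3: print(round(z,2),np.round(f,2))
    if abs(f[:2]).max()>5: break
    if f[2]>3: break
dwell(.3);s=get_state();print(s["time"],s["eef_pos"],z,force(8),s["ft_torque"])
E
```

```text
12.9167 [ 0.2247805  -0.34251266 -0.12836567]
94.7 [ 0.1  -0.39 -0.25]
93.2 [-0.08 -0.35  0.12]
91.7 [ 0.31 -0.31 -0.05]
90.2 [ 0.43 -0.39  0.01]
88.7 [0.06 0.12 0.45]
88.4 [-0.18 -0.15  1.4 ]
88.1 [-0.31  0.15  2.59]
87.8 [-0.7   0.47  4.52]
24.6833 [ 558.6131879  -216.17865791   87.9394971 ] 87.8000000000001 [-0.66182578  0.7291485   4.75681275] [0.15327479 0.32753222 0.07156557]
```

```bash
cat > comb.py <<'E'
from h import *
import sys
y,z,slope,yend=map(float,sys.argv[1:5])
while y<yend-.01:
    dy=min(3,yend-y);f=force(3)
    e=np.clip(f[2]-4.3,-4,4)
    slope=np.clip(slope+.001*e,-.04,.05)
    z+=slope*dy+.06*e;y+=dy
    if f[2]>9.5 or abs(f[:2]).max()>9: print("ABORT",f);z+=.4;y-=dy;movel(xyz(y,z),rate=10);break
    movel(xyz(y,z),rate=30)
    print(f"{y:.0f} z{z:.2f} s{slope:.3f}",np.round(f,1))
s=get_state();print(s["time"],y,z,slope,force(6),s["eef_pos"],s["ft_torque"])
d=snap("wrist");cv2.imwrite(f"pics/comb{int(y)}.png",d["frame"])
E
python3 comb.py -74 87.8 0.028 -17
```

```text
-71 z87.92 s0.029 [-1.4  0.9  4.9]
-68 z87.97 s0.028 [ 0.2 -2.   3.7]
-65 z88.09 s0.029 [ 0.7 -1.1  4.9]
-62 z88.24 s0.030 [ 0.5 -1.9  5.3]
-59 z88.42 s0.031 [ 0.9 -1.2  5.8]
-56 z88.55 s0.032 [ 0.6 -0.7  4.8]
-53 z88.64 s0.032 [ 0.8 -1.1  4.3]
-50 z88.71 s0.031 [ 0.3 -0.7  3.8]
-47 z88.78 s0.031 [-0.6 -1.4  4. ]
-44 z88.88 s0.031 [ 0.1 -1.7  4.4]
-41 z88.99 s0.031 [ 0.6 -1.7  4.5]
-38 z89.09 s0.031 [ 0.6 -0.6  4.5]
-35 z89.18 s0.031 [ 0.1 -0.7  4.2]
-32 z89.23 s0.031 [-0.1 -0.5  3.6]
-29 z89.33 s0.031 [-0.3 -1.3  4.3]
-26 z89.46 s0.031 [-0.2 -1.2  5.1]
-23 z89.57 s0.031 [ 0.2 -0.9  4.4]
-20 z89.67 s0.032 [-0.1 -0.3  4.4]
-17 z89.75 s0.031 [ 0.3 -0.9  4.1]
30.5167 -17.0 89.74623004604238 0.03131465402891556 [-0.13679506 -0.89981764  3.37305341] [ 544.93832302 -160.48369008   89.63927209] [-0.25416599  0.08046508 -0.04143566]
```

```bash
python3 comb.py -17 89.75 0.031 76; ls pics
```

```text
-14 z89.78 s0.030 [-0.6 -0.8  3.2]
-11 z89.89 s0.030 [-0.2 -2.5  4.7]
-8 z90.02 s0.031 [ 0.2 -1.5  4.9]
-5 z90.16 s0.032 [ 0.6 -0.5  5. ]
-2 z90.25 s0.032 [ 0.5 -1.   4.2]
1 z90.34 s0.031 [-0.  -0.1  4.2]
4 z90.45 s0.032 [-0.7 -0.7  4.6]
7 z90.54 s0.032 [ 0.2 -1.4  4.2]
10 z90.68 s0.032 [ 0.7 -0.6  4.9]
13 z90.77 s0.032 [ 0.  -0.4  4.3]
16 z90.89 s0.033 [ 0.9 -1.   4.5]
19 z90.94 s0.032 [-0.1 -0.6  3.7]
22 z91.04 s0.032 [-0.3 -1.9  4.3]
25 z91.14 s0.032 [ 0.  -1.6  4.4]
28 z91.25 s0.032 [ 0.1 -0.8  4.6]
31 z91.37 s0.033 [ 0.5 -0.4  4.6]
34 z91.43 s0.032 [ 0.5 -0.7  3.6]
37 z91.50 s0.032 [ 0.1 -0.9  4. ]
40 z91.61 s0.032 [ 0.2 -2.2  4.5]
43 z91.75 s0.033 [ 0.3 -1.   5. ]
46 z91.85 s0.033 [ 0.6 -1.   4.3]
49 z91.97 s0.033 [ 0.5 -0.5  4.7]
52 z92.02 s0.032 [ 0.3 -0.3  3.6]
55 z92.08 s0.032 [ 0.1 -1.9  3.7]
58 z92.19 s0.032 [-0.  -1.   4.5]
61 z92.28 s0.032 [-0.  -0.8  4.2]
64 z92.39 s0.032 [ 0.5 -0.9  4.4]
67 z92.48 s0.032 [ 0.7 -0.2  4.2]
70 z92.52 s0.031 [ 0.6 -0.5  3.5]
73 z92.60 s0.031 [-0.1 -1.8  4.2]
76 z92.70 s0.031 [-0.3 -1.2  4.3]
39.9667 76.0 92.69857628026412 0.030887193845943715 [ 0.42481397 -0.6978023   4.75501389] [523.19823897 -69.99946822  92.70414259] [-0.20612027 -0.00381901 -0.03278333]
comb-17.png
comb76.png
s_held.png
side0.png
top0.png
top0b.png
w_held.png
w_rake.png
w_tray.png
```

```bash
python3 - <<'E'
from h import *
movel(xyz(76,150),rate=80)
d=snap("wrist");s=snap("side");print(get_state()["time"])
a=d["frame"];b=s["frame"][190:330,190:340]
a2=cv2.resize(a[80:260,200:512],None,fx=2,fy=2);b2=cv2.resize(b,None,fx=2.4,fy=2.4)
w=max(a2.shape[1],b2.shape[1]);P=lambda i:cv2.copyMakeBorder(i,0,0,0,w-i.shape[1],0)
o=np.vstack([P(a2),P(b2)]);o=cv2.resize(o,None,fx=.85,fy=.85);print(o.shape);cv2.imwrite("pics/after.png",o)
E
```

```text
41.0833
(592, 530, 3)
```

View pics/after.png

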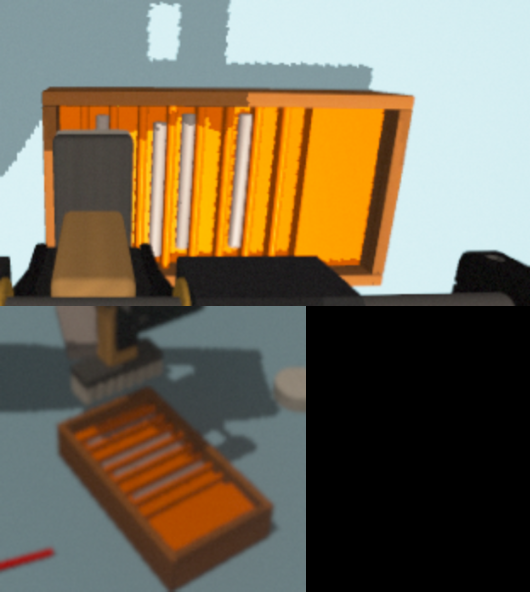

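```bash
python3 - <<'E'
from h import *
reach([551,156.5,150],down(np.radians(-7.5)))
d=snap("wrist");cv2.imwrite("pics/pre.png",d["frame"])
movel([551,156.5,73],rate=80);dwell(.1);z=73.
while z>69.5:
    z-=.3;movel([551,156.5,z],rate=10);f=force(3)
    if f[2]>2: break
print(z,f,get_state()["ft_torque"],get_state()["time"])
command_gripper(60);print(get_state()["force"],get_state()["finger_gap"])
movel([551,156.5,160],rate=120)
movel([551,130,240],rate=200)
w=snap("wrist");r=regions_of("rake_handle","wrist")
if r: print(r[0]["confidence"],quad(w,r[0]["pixels"],48))
print([(np.round(x["position"],1),x["confidence"]) for x in tip_of("rake_tips","wrist")[:2]])
reach([400,200,250],down(np.radians(-7.5)))
t=snap("top");s=snap("side");print(get_state()["time"])
a=cv2.resize(t["frame"][160:260,150:400],None,fx=3,fy=3,interpolation=cv2.INTER_CUBIC)
b=cv2.resize(s["frame"][150:330,200:350],None,fx=1.6,fy=1.6);c=w["frame"][80:370,180:]
c=cv2.resize(c,None,fx=.99,fy=.99)
h=min(b.shape[0],c.shape[0]);lo=np.hstack([b[:h],c[:h]]);o=np.zeros((300+h,750,3),np.uint8);o[:300]=a;o[300:,:lo.shape[1]]=lo;print(o.shape);cv2.imwrite("pics/final.png",o)
E
```

```text
70.60000000000002 [-1.75302134 -0.6304803   4.21680877] [-0.10843288  0.36840839 -0.01965163] 45.6583
[-0.11551934  0.56993513 -0.42281908] 60.04608779690101
0.69 ((551.8026123046875, 157.24075317382812), (89.00812530517578, 31.684446334838867), 81.76678466796875)
[(array([551.3, 153.7,  17.7]), 0.59)]
48.975
(587, 750, 3)
```

View pics/final.png

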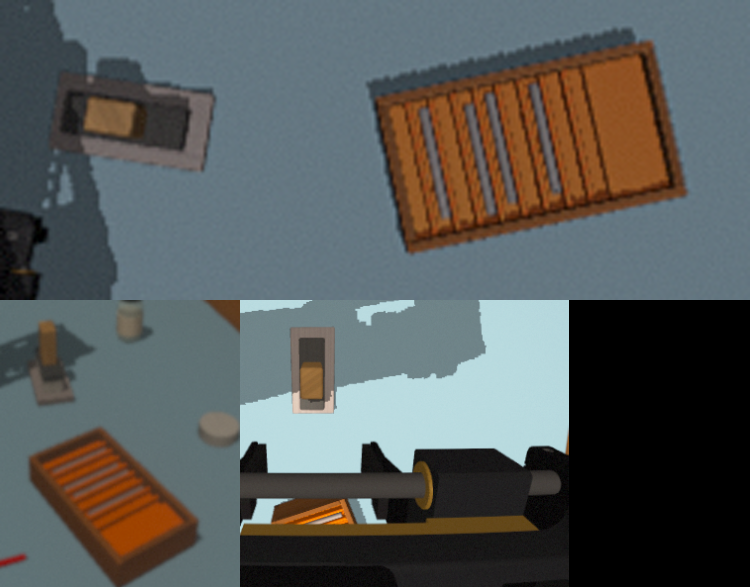

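```bash
python3 -c "
from workcell import *
dwell(.3);print(hand_in(),get_state()['time'])"
```

```text
the job is handed in; nothing more can be done
the job is handed in; nothing more can be done
```

I took the rake from its block, combed the tray and stood the rake back on the block. I handed the job in just after 49 s of the allowed 72 s; no verdict is reported.

- **Combing:** I set the teeth on the strip by feel and combed from tray y = -74 to 76 mm. The mean downward force I read stayed between 3.2 and 5.8 N. Sideways forces stayed under about 2.5 N. The bed sloped up about 0.03 rad along +y. These are averages at the wrist sensor; I did not measure the tray contact force directly.
- **Rods:** The last top and side pictures show each of the four rods in a groove of its own, lying parallel to it. I judged this by eye and did not measure rod angles or heights.
- **Rake:** It stands released on the block. My wrist-camera outline puts its centre within 2 mm of the block centre I measured (551.8, 157.2 against 552, 157). The trained network put it about 3.5 mm away from that in y. I judged that it is upright from the pictures.
- **Everything else:** The arm never went near the canister, tin or graver, and the arm was clear of everything at the end. I did not measure the bystanders again.

No check failed.

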